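# Fit the rolling mill's crank on its splined spindle and wind the rolls down

### The arm

A 6-joint arm with a two-finger parallel gripper is mounted at the origin on the work surface. World frame = base frame: x ahead of the robot, y to its left, z up, the work surface at z = 0. Lengths are in mm, angles in rad, forces in N, time in s.
With the tool pointing down it reaches from about 350 to 975 mm from the base axis. Payload 7.1 kg.
Tool frame: the origin (TCP) lies on the front face of the gripper's body, between the roots of the fingers; the fingertips stand 80 mm ahead of it and the grasp point (between the pads) lies 61 mm ahead of it (env.tips_ahead is the distance from the TCP to the fingertips, in mm); z points along the fingers, y is the line along which they close (so a half turn about z gives the same grasp; the last joint's range is limited). The gripper opens to 88 mm and grips with 3 to 60 N. Pads are 20 mm wide; open, the fingers measure 115 mm over their backs; the gripper's body (75 mm by 178 mm) begins 61 mm behind the grasp point.
Start: joints at [-1.327, 0.423, 1.63, -0, 1.089, -0.019], TCP at [162.385, -603.52, 302.675] pointing down, gripper open.
Joint ranges: [-3, 3], [-0.9, 2.11], [0.09, 2.58], [-1.31, 4.45], [0.11, 2.69], [-2.54, 2.54]. Speed limits (rad/s): [2.39, 2.39, 3.01, 3.14, 3.14, 3.14].

### API

Orientations are given as a unit quaternion [x, y, z, w].
In Python, from station import env, set_gripper, viewer, workorder gives the robot as it stands. Calls block until the motion is done:
- env.reach(position, orientation): joint-space move of the TCP to a pose.
- env.move_l(position, rot=None, rate=150, f_stop=None): straight line of the TCP; rot=None keeps the orientation; rate is the mean speed in mm/s. With f_stop (N) it stops when the force on the tool has changed by that much, and returns True; else False.
- env.move_joints(angles): joint-space move.
- set_gripper(opening): finger opening in mm; the grip force is fixed at half the most; returns when the fingers have stopped.
- env.hold(seconds).
- env.ik(position, orientation): joint angles nearest the present ones, or None.
- env.read_state(): the state.
- viewer.camera(name): name is "scene" or "top" or "wrist"; returns the picture (400x640x3 uint8, blue, green, red); there is no depth.
- viewer.camera_params(name): a dict with "fx", "fy", "cx", "cy" (pixels), "pose" (4x4, takes a point from camera to world coordinates); the wrist camera has in their place "tool_from_camera" (4x4, takes a point from camera to tool coordinates, whose origin is the TCP and whose axes are the flange's). Camera axes: x right, y up, looking along -z (the intrinsics and any distortion apply to the point x, -y, -z); pixel columns grow to the right and rows downward; lengths in mm; the calibration is good to about 2 mm. A picture is of the moment at which its call begins: read the wrist's pose just before it. camera_params takes no time and is no camera call.
A pose or a line that the arm cannot do raises env.IKError and nothing moves.
- workorder.sign_off(): hands the job in; it is judged then, once.
The state is a dict: "time_s": time; "qpos": joint angles; "dq": joint speeds; "tau": joint torques, N m; "tool_pos": TCP position; "orientation": TCP orientation; "force": force on the tool from outside, world axes, zero at the start; "wrist_torque": the same for the moment, N m; "width": finger opening in mm; "grip_force": force on a finger pad.
Only numpy, scipy, OpenCV 4.12 (cv2) and the standard library are available. Lean on these libraries where they do the work, as an engineer would, in place of code of your own. Each camera call takes 0.05 s, during which the arm holds its last target. There are 200 camera calls.

### The job

The crank of the jeweller's rolling mill is stored with its hub under the low wooden shelf: draw it out until its hub is well clear of the shelf's front edge, and let go of it so that it stands flat on the bench. Then take it again, turn it until the slots in its hub line up with the keys of the upright spindle on top of the mill, and slide it down fully home. Finally wind the crank clockwise (seen from above) until the black pointer has come round to the red stop pin, let go, and leave the other things on the bench where they are.

Things in the scene. Friction and masses are not known exactly. Their poses are not given: they have to be found in the camera images.
- crank: Loose dark steel crank, 0.5 kg, 175 mm long, balanced on its hub. Origin: centre of the hub's underside; z up the hub, x along the arm to the grip. Stands flat on the bench, hub under the shelf, arm and grip out of the open front. Hub 52 mm diameter, z 0 to 33 mm; arm 22 mm wide, z 18 to 30 mm; round counterweight 36 mm diameter at x = -45 mm, z 8 to 30 mm.
- crank_bore (a point): Centre of the mouth of the crank's bore (its origin; axes as the crank's). The bore opens downwards: a cross of two slots, one along the arm (x), one across it (y), each 10 mm wide, 31 mm end to end, 29 mm deep. So it fits the spindle in four ways, a quarter turn apart.
- crank_boss (a point): On the hub's axis, 55 mm above the crank's underside: a good height to hold the bright round boss (36 mm diameter, 33 to 70 mm above the underside) for lifting and turning the crank. Axes as the crank's.
- crank_grip (a point): On the axis of the upright round wooden grip (24 mm diameter, 30 to 85 mm above the crank's underside), 60 mm above the underside and 100 mm along the crank's x from the hub's axis. For drawing and winding. Axes as the crank's.
- mill: Green rolling mill fixed to the bench, yaw within 0.4 rad. Origin: centre of its underside. Base 150 x 190 mm (x, y), body 100 x 170 mm, top at z = 160 mm. A white dial 98 mm in diameter lies on top round the spindle; the red stop pin on it, 40 mm from the spindle's axis, is 9 mm high, lower than the crank's arm passes.
- spindle_seat (a point): Centre of the top of the spindle's collar (48 mm diameter), 170 mm above the bench: the crank's underside rests here when home. Axes turn with the spindle: x and y lie along its keys, x also along the black pointer. The keys form an upright cross, each bar 7 mm wide, 28 mm end to end, with rounded crests 25.5 mm above this point.
- spindle (a joint): Turn of the spindle, rad, growing clockwise seen from above; from 0 to 3.0, where it meets a hard stop and the pointer reaches the red pin. It stays where it is left; it takes about 0.12 N m to turn. It starts between 1.0 and 1.7.
- shelf: Low wooden shelf fixed on the bench, yaw within 0.25 rad. Origin on the bench 50 mm in front of the middle of its front edge; x points from the open front towards the back, z up. Board 160 mm deep (x = 50 to 210 mm), 270 mm wide, underside 90 mm and top 102 mm above the bench; side walls at y = -127 and +127 mm, 14 mm thick.
- jar: Bystander: amber jar 44 mm diameter, 60 mm high, standing under the shelf beside the crank. Origin under its centre.
- tin: Bystander: aluminium tin 56 mm diameter, 50 mm high, on the shelf. Origin under its centre.
- mould: Bystander: dark steel ingot mould 50 x 80 x 30 mm on the shelf. Origin under its centre.
- bench_pin: Bystander: forked wooden bench pin about 140 x 60 x 18 mm lying on the bench. Origin under its middle.
- pliers: Bystander: pliers with red handles, 135 mm long along x, 13 mm high, lying on the bench between mill and shelf. Origin near the middle.
- saw: Bystander: jeweller's saw frame lying flat behind the mill, 80 mm (x) by 185 mm (y), 24 mm high, with a wooden handle on its +y end. Origin on the blade's middle, at bench level.
- ring_box: Bystander: small open white box 50 x 65 x 28 mm in front of the mill. Origin under its centre.
Things that resemble listed ones, but are neither listed nor needed, are in the scene too. What is shaped like the crank but turquoise is not meant.

How it is judged:
By the outcome, as a careful person would: the job done as asked, in the order asked, and still so for the second after the job is handed in, with the robot touching nothing.
It also fails if it takes over 72 s, if anything falls off the work surface, if the arm or the gripper's body presses on something with over 40 N, if the wrist force passes 120 N, or if a joint passes its speed limit or range.

## Working session

There is one attempt and no reset: what is moved stays moved. The work goes in short steps, each a Python script; the robot and the scene stay as the last script left them, time stands still between calls to the robot, and variables do not carry over. Pictures are saved under pics/ and viewed, at most 10 in all, crops included, and the job is handed in when it is done.

```bash
ls; mkdir -p pics
cat > h.py <<'E'
from station import env,set_gripper,viewer,workorder
import numpy as np,cv2
from scipy.spatial.transform import Rotation as R
def P(name):
    p=viewer.camera_params(name)
    return p
def ray(p,T,u,v):
    k=np.array([[p['fx'],0,p['cx']],[0,p['fy'],p['cy']],[0,0,1.]])
    d=p.get('dist')
    x=(u-p['cx'])/p['fx'];y=(v-p['cy'])/p['fy']
    d=T[:3,:3]@np.array([x,-y,-1.]);return T[:3,3],d
def at(name,u,v,z,T=None):
    p=viewer.camera_params(name)
    o,d=ray(p,np.array(p['pose']) if T is None else T,u,v)
    return o+d*(z-o[2])/d[2]
def proj(name,X,T=None):
    p=viewer.camera_params(name);T=np.array(p['pose']) if T is None else T
    c=T[:3,:3].T@(np.asarray(X,float)-T[:3,3]);return np.array([p['cx']+p['fx']*c[0]/-c[2],p['cy']-p['fy']*c[1]/-c[2]])
def wristT():
    s=env.read_state();M=np.eye(4);M[:3,:3]=R.from_quat(s['orientation']).as_matrix();M[:3,3]=s['tool_pos']
    return M@np.array(viewer.camera_params('wrist')['tool_from_camera'])
def q(yaw): # tool down; tool y (closing line) at world angle yaw
    y=np.array([np.cos(yaw),np.sin(yaw),0]);z=np.array([0,0,-1.])
    return R.from_matrix(np.c_[np.cross(y,z),y,z]).as_quat()
E
python3 - <<'E'
from h import *
for n in('scene','top'):
    cv2.imwrite(f'pics/{n}0.png',viewer.camera(n));print(n,viewer.camera_params(n))
print(viewer.camera_params('wrist'),env.read_state())
E
```

```text
pics
scene {'fx': 416.77732036375943, 'fy': 416.77732036375943, 'cx': 315.9203748108532, 'cy': 197.4324435776219, 'pose': array([[-2.00650236e-01, -5.67948534e-01,  7.98231761e-01,
         1.35256154e+03],
       [ 9.79511481e-01, -1.01979429e-01,  1.73659017e-01,
         1.61775358e+02],
       [-1.72261645e-02,  8.16721898e-01,  5.76774307e-01,
         6.92014387e+02],
       [ 0.00000000e+00,  0.00000000e+00,  0.00000000e+00,
         1.00000000e+00]])}
top {'fx': 404.4236419258647, 'fy': 404.4236419258647, 'cx': 322.0589278354707, 'cy': 189.18249694814796, 'pose': array([[ 1.92192003e-02,  9.98027612e-01, -5.97620892e-02,
         4.96223461e+02],
       [-9.99660637e-01,  2.02331732e-02,  1.64081866e-02,
        -1.24538263e+01],
       [ 1.75850000e-02,  5.94264560e-02,  9.98077785e-01,
         1.28641460e+03],
       [ 0.00000000e+00,  0.00000000e+00,  0.00000000e+00,
         1.00000000e+00]])}
{'fx': 303.73207708938116, 'fy': 303.73207708938116, 'cx': 317.4976867633149, 'cy': 198.73774058162778, 'tool_from_camera': array([[ 3.87400303e-04,  9.62670646e-01,  2.70675224e-0
[... 302 characters left out ...]
'qpos': array([-1.32698565e+00,  4.23732272e-01,  1.63061620e+00, -1.04537713e-05,
        1.08859623e+00, -1.90040289e-02]), 'dq': array([ 1.73220447e-03, -8.34777333e-04, -1.00490722e-03,  1.37472920e-04,
        4.37193698e-04, -5.44118932e-06]), 'tau': array([ 4.90771126e-04, -5.45615709e+01, -2.74324626e+01,  6.45667990e-02,
        1.89118646e-02, -3.60047181e-05]), 'tool_pos': array([ 162.29951508, -603.1492924 ,  301.99840084]), 'orientation': array([ 9.91377926e-01,  1.31031866e-01, -8.04271525e-05, -6.71235722e-04]), 'force': array([-0.30144037, -0.20702328,  0.25488811]), 'wrist_torque': array([-0.0027633 ,  0.02849238, -0.0614508 ]), 'grip_force': 0.0, 'width': 88.02114196117279}
```

View pics/scene0.png

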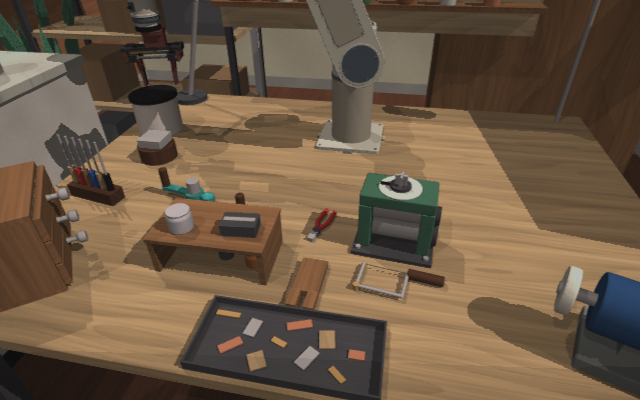

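View pics/top0.png

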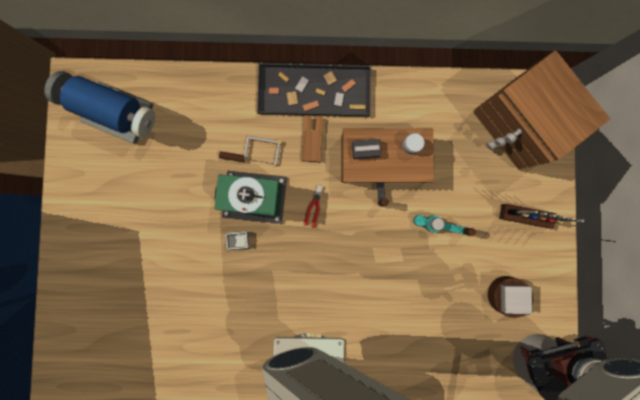

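The scene picture shows the shelf at about (215,235) and the mill at (400,215). In the top picture the mill's dial is at (246,195). The shelf spans (341–434, 127–183), the crank's grip is at (383,202) and its arm enters the shelf at about (380,183). The turquoise decoy is at (440,225). Next I'll take closer wrist views.

Run:
```python
from h import *
print('dial',at('top',246,195,162),'grip',at('top',383,202,85),'arm',at('top',380,183,30))
for c in((341,129),(434,127),(434,182),(343,183)):print(at('top',*c,102))
m=at('top',246,195,162);g=at('top',383,202,80)
def look(t,h,n):
    # place camera so it sees t: radial offset back ~ 75+tilt
    a=np.arctan2(t[1],t[0]);
    # tool x axis world: orientation with tool y
    yaw=a-np.pi/2
    qq=q(yaw);Rm=R.from_quat(qq).as_matrix();print('toolx',Rm[:,0],a)
    tc=np.array(viewer.camera_params('wrist')['tool_from_camera'])
    C=Rm@tc[:3,:3];d=-C[:,2];
    cam=t-d*h/abs(d[2]);tcp=cam-Rm@tc[:3,3];print(tcp)
    j=env.ik(tcp,qq);print(j)
    if j is None:return
    env.reach(tcp,qq);T=wristT();np.save(f'pics/{n}.npy',T);cv2.imwrite(f'pics/{n}.png',viewer.camera('wrist'))
look(np.array([g[0],g[1],60.]),300,'w_crank')
look(np.array([m[0],m[1],170.]),260,'w_mill')
a=cv2.imread('pics/w_crank.png');print(env.read_state()['time_s'])
```

```text
dial [543.10917181 179.73289103 162.        ] grip [ 533.60073852 -214.45557402   85.        ] arm [ 594.46370443 -213.70062187   30.        ]
[746.88331914 -84.61090513 102.        ]
[ 759.24789504 -361.48698552  102.        ]
[ 595.07631712 -361.92872009  102.        ]
[586.59399032 -93.13162931 102.        ]
toolx [ 0.92739811 -0.37407585  0.        ] -0.38340008150017646
[ 542.54939351 -218.88868595  278.32106148]
[-4.03814311e-01  3.94141849e-01  1.73970346e+00 -4.44089210e-16
  1.00774735e+00  1.55038210e+00]
toolx [0.94936464 0.31417634 0.        ] 0.31958893909978014
[541.80471297 178.76644776 348.32103586]
[ 2.97839971e-01  2.92936959e-01  1.71021489e+00 -4.44089210e-16
  1.13844080e+00  1.54904736e+00]
3.6583
```

View pics/w_crank.png

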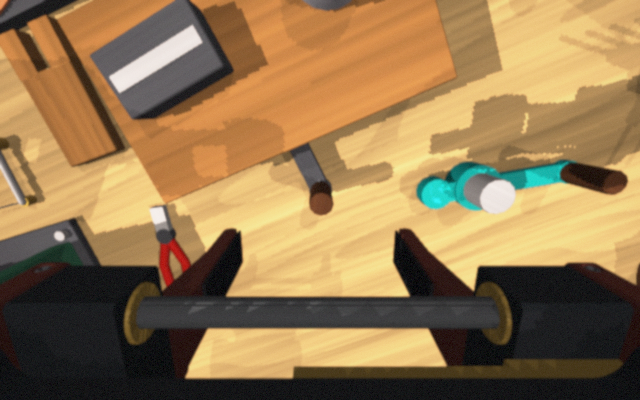

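View pics/w_mill.png

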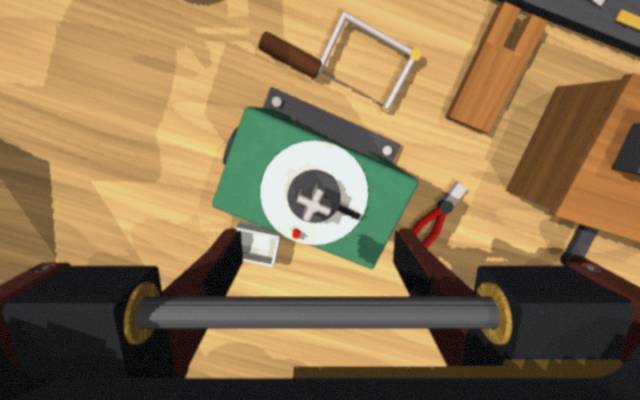

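The wrist crank view shows the grip's top at about (320,201), the arm leaving the shelf edge near (300,150), and the shelf's front corners at (167,203) and (456,77). The mill view shows the spindle cross near (314,200), the pointer tip at (359,215) and the red pin at (296,234). I'll enlarge both.

```bash
python3 - <<'E'
from h import *
a=cv2.imread('pics/w_mill.png')[130:260,250:383]; b=cv2.imread('pics/w_crank.png')[130:230,250:383]
c=lambda x,s:cv2.resize(x,None,fx=s,fy=s,interpolation=cv2.INTER_CUBIC)
A=c(a,4.5);B=c(b,1.5)
im=np.zeros((600,800,3),np.uint8);im[:A.shape[0],:A.shape[1]]=A;im[:B.shape[0],600:800]=B[:,:200]
cv2.imwrite('pics/z1.png',im)
Tm=np.load('pics/w_mill.npy');Tc=np.load('pics/w_crank.npy')
print('grip',at('w',320,201,85,Tc) if 0 else None)
f=lambda u,v,z,T:at('wrist',u,v,z,T)if 1 else 0
E
sed -i "s/o,d=ray(p,np.array(p\['pose'\]) if T is None else T,u,v)/o,d=ray(p,np.array(p['pose']) if T is None else T,u,v)/" h.py
python3 - <<'E'
from h import *
Tm=np.load('pics/w_mill.npy');Tc=np.load('pics/w_crank.npy')
w=lambda u,v,z,T:at('wrist',u,v,z,T).round(1)
print('grip top',w(320,201,85,Tc),'arm@edge',w(300,150,30,Tc),'shelf c',w(167,203,102,Tc),w(456,77,102,Tc))
print('cross',w(314,202,195.5,Tm),'dial c',w(314,193,162,Tm),'ptr',w(359,215,165,Tm),'pin',w(296,234,169,Tm))
g=w(383,410,85,Tc)
E
```

```text
grip None
grip top [ 537.1 -219.4   85. ] arm@edge [ 583.5 -215.2   30. ] shelf c [590.8 -94.7 102. ] [ 596.4 -359.3  102. ]
cross [547.  182.4 195.5] dial c [545.7 182.4 162. ] ptr [539.5 136.8 165. ] pin [505.1 186.5 169. ]
```

View pics/z1.png

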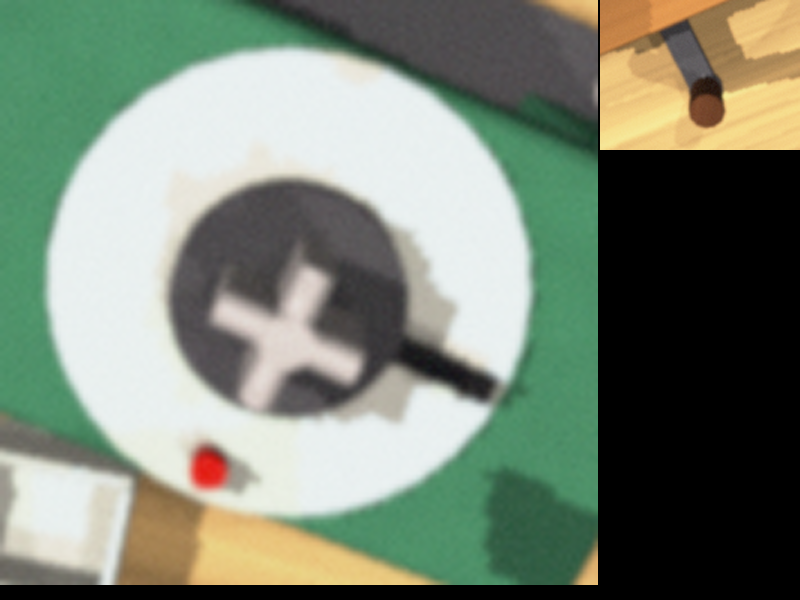

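The enlarged crop puts the collar's centre at pixel (314,196) and the cross's crest centre at (313.4,205). The pointer leads right and downward, and the pin is at (296.4,233.8). The measured heights and sizes are consistent: dial centre to pin is 40.8 mm and the shelf is 265–270 mm wide. Next I'll draw the crank out by its grip.

```bash
cat >> h.py <<'E'
def look(t,h,n,psi):
    qq=q(psi-np.pi/2);Rm=R.from_quat(qq).as_matrix();tc=np.array(viewer.camera_params('wrist')['tool_from_camera'])
    C=Rm@tc[:3,:3];d=-C[:,2];tcp=np.asarray(t,float)-d*h/abs(d[2])-Rm@tc[:3,3]
    env.reach(tcp,qq);env.hold(.15);T=wristT();np.save(f'pics/{n}.npy',T);cv2.imwrite(f'pics/{n}.png',viewer.camera('wrist'))
def w(n,u,v,z): return at('wrist',u,v,z,np.load(f'pics/{n}.npy')).round(1)
def tcp(xy,zg,psi,**k): env.move_l([xy[0],xy[1],zg+61],q(psi-np.pi/2),**k)
def S():
    s=env.read_state();print(round(s['time_s'],2),s['tool_pos'].round(1),s['width'].round(1),s['force'].round(1),'j6',s['qpos'][5].round(2))
E
python3 - <<'E'
from h import *
g=np.array([537.1,-219.4]);psi=.09;d=-np.array([np.cos(psi),np.sin(psi)])
env.reach([*g,250],q(psi-np.pi/2));
tcp(g,62,psi,rate=150);S()
set_gripper(20);S()
tcp(g+140*d,62,psi,rate=70);S()
set_gripper(60);tcp(g+140*d,150,psi,rate=200)
h=g+40*d*-1+0;h=g+140*d-100*d
print('hub exp',h)
look([*(h+50*d),50],260,'w_c2',-.4);S()
E
```

```text
Traceback (most recent call last):
  File "h.py", line 32, in S
    s=env.read_state();print(round(s['time_s'],2),s['tool_pos'].round(1),s['width'].round(1),s['force'].round(1),'j6',s['qpos'][5].round(2))
                                                                         ^^^^^^^^^^^^^^^^
AttributeError: 'float' object has no attribute 'round'
```

```bash
sed -i "s/s\['width'\].round(1)/round(s['width'],1)/;s/s\['qpos'\]\[5\].round(2)/round(float(s['qpos'][5]),2)/" h.py
python3 - <<'E'
from h import *
g=np.array([537.1,-219.4]);psi=.09;d=-np.array([np.cos(psi),np.sin(psi)])
S();set_gripper(20);S()
tcp(g+140*d,62,psi,rate=70);S()
set_gripper(60);tcp(g+140*d,150,psi,rate=200)
h=g+40*d
print('hub exp',h)
look([*(h+50*d),50],260,'w_c2',-.4);S()
E
```

```text
6.17 [ 537.7 -219.5  123.7] 87.7 [0.3 0.9 0. ] j6 1.07
7.17 [ 537.  -219.4  122.9] 23.5 [-0.4 -0.6  0.4] j6 1.07
9.32 [ 397.7 -232.   123. ] 23.5 [-0.1 -0.7 -1.2] j6 0.93
hub exp [ 497.26189068 -222.99514197]
11.43 [ 445.  -226.9  227.7] 60.3 [-0.1 -0.1  0.1] j6 1.47
```

View pics/w_c2.png

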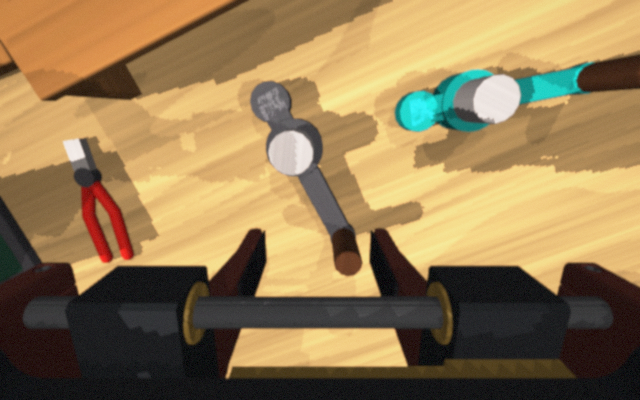

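The crank is out and standing flat. The boss's top is at (291,153), the grip's top at (347,263) and the counterweight at (272,102). Now I'll centre the boss by squeezing it along two perpendicular lines, then look again to calibrate the wrist camera.

Run:
```python
from h import *
b=w('w_c2',291,153,70);g=w('w_c2',347,263,85);c=w('w_c2',272,102,30);print('boss',b,'grip',g,'cw',c,np.linalg.norm((g-b)[:2]),np.linalg.norm((c-b)[:2]))
S()
xy=b[:2]
assert np.linalg.norm(xy-[497,-223])<12
env.reach([*xy,190],q(.73-np.pi/2))
tcp(xy,55,.73,rate=150);set_gripper(30);S();set_gripper(70)
tcp(xy,55,2.3,rate=150) if 0 else env.reach([*xy,116],q(2.3-np.pi/2))
set_gripper(30);S();set_gripper(70)
tcp(xy,150,2.3,rate=200)
look([xy[0]-50,xy[1],44.5],260,'w_c3',-.4);S()
a=cv2.imread('pics/w_c3.png')[70:290,230:400]
cv2.imwrite('pics/z2.png',cv2.resize(a,None,fx=2.7,fy=2.7,interpolation=cv2.INTER_CUBIC))
np.save('pics/xy.npy',xy)
```

```text
boss [ 493.9 -224.3   70. ] grip [ 395.9 -231.7   85. ] cw [ 537.7 -222.1   30. ] 98.27899063380738 43.85521633739829
11.43 [ 445.  -226.9  227.7] 60.3 [-0.1 -0.1  0.1] j6 1.47
13.59 [ 493.9 -224.2  116.6] 35.6 [-1.9  1.   5.9] j6 0.39
16.33 [ 493.8 -224.3  116. ] 35.7 [-0.5 -1.1  1.2] j6 -1.18
20.13 [ 443.6 -223.3  222.8] 70.0 [ 0.1 -0.2  0.4] j6 1.48
```

View pics/z2.png

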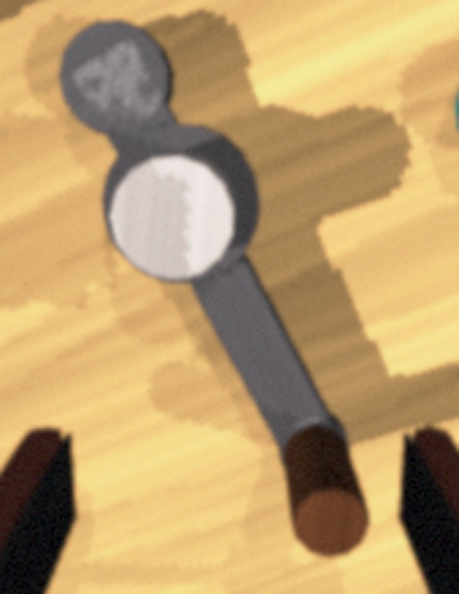

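In the crop the boss's top is centred at (172,218), the grip's top at (331,522) and the counterweight at (115,76). I'll compute the camera bias and the spindle's position and angle.

Run:
```python
from h import *
z2=lambda u,v,z:w('w_c3',(u+.5)/2.7-.5+230,(v+.5)/2.7-.5+70,z)
z1=lambda u,v,z:w('w_mill',(u+.5)/4.5-.5+250,(v+.5)/4.5-.5+130,z)
xy=np.load('pics/xy.npy')
b,g,c=z2(172,218,70),z2(331,522,85),z2(115,76,30)
ang=lambda d:np.arctan2(d[1],d[0])
print('boss',b,'true',xy,'grip',g,'cw',c,np.linalg.norm((g-b)[:2]),np.linalg.norm((c-b)[:2]))
print('theta',ang(g-b),ang(b-c),ang(g-c))
rot=lambda a:np.array([[np.cos(a),-np.sin(a)],[np.sin(a),np.cos(a)]])
bt=rot(.4)@(xy-b[:2]);print('bias tool',bt)
col,cr,di=z1(288,297,170),z1(285.5,337.5,195.5),z1(289.5,282,162)
print('col',col,'cross',cr,'dial',di)
B1=(z1(357,371,195.5)-z1(217,306,195.5));B2=(z1(316,269,195.5)-z1(254,406,195.5));print(ang(B1),ang(B2)-np.pi/2,np.linalg.norm(B1),np.linalg.norm(B2))
pt=z1(492,389,164);print('ptr',pt,ang(pt-cr), ang(z1(492,389,164)-z1(405,350,164)),'pin',z1(209,467,171),ang(z1(209,467,171)-cr))
for p in(col,cr,di):print(p[:2]+rot(.3196)@bt)
```

```text
boss [ 494.5 -224.2   70. ] true [ 493.9 -224.3] grip [ 395.9 -232.7   85. ] cw [ 539.5 -221.1   30. ] 98.96570112922964 45.10665139422345
theta -3.0555983623955525 -3.0728124303044644 -3.0609877316881646
bias tool [-0.51369476 -0.3257571 ]
col [545.3 182.5 170. ] cross [544.7 182.5 195.5] dial [546.3 182.6 162. ]
-1.7040597716433434 -1.6637179225785934 27.84690287985361 28.020885068105873
ptr [538.3 136.3 164. ] -1.7084484099292083 -1.6870214191617177 pin [506.5 186.8 171. ] 3.0294990645441904
[544.91466674 182.02934272]
[544.31466674 182.02934272]
[545.91466674 182.12934272]
```

The camera bias is only about 0.6 mm. The spindle is at (545.0,182.1), its axis angle is about −1.69 and the crank's yaw is −3.06. I'll lift the crank, turn it −0.20 rad and lower it gently.

Run:
```python
from h import *
xy=np.load('pics/xy.npy');m=np.array([545.0,182.1]);p1=2.3;p2=2.3-.20
env.reach([*xy,200],q(p1-np.pi/2));tcp(xy,55,p1,rate=120);set_gripper(25);S()
tcp(xy,290,p1,rate=200);S()
env.reach([*m,290+61],q(p2-np.pi/2));S()
tcp(m,55+200,p2,rate=100);env.hold(.2);S()
print(env.move_l([*m,61+55+169],f_stop=12,rate=25));S()
cv2.imwrite('pics/s1.png',cv2.resize(viewer.camera('scene')[130:270,320:480],None,fx=4,fy=4,interpolation=cv2.INTER_CUBIC))
```

```text
23.88 [ 493.9 -224.4  116.2] 35.7 [-1.7 -0.7  3.4] j6 -1.18
25.21 [ 493.3 -224.   349.7] 35.6 [ 0.2  0.6 -4.8] j6 -1.18
26.73 [545.1 181.3 350.8] 35.3 [ 0.1 -0.8 -3.9] j6 -0.23
27.43 [545.4 182.1 316.8] 35.3 [ 0.2  0.1 -3.6] j6 -0.23
True
28.56 [544.9 182.1 286.1] 35.6 [-1.3  0.4  5.9] j6 -0.23
```

The crank seated at TCP z = 286.1, so its underside is at about 170 and it is home. Next I'll wind clockwise by turning the wrist joint, watching the torque.

Run:
```python
from h import *
q0=env.read_state()['qpos'].copy()
for d in list(np.arange(.3,1.36,.35))+list(np.arange(1.41,1.72,.05)):
    j=q0.copy();j[5]+=d;env.move_joints(j);s=env.read_state();print(round(d,2),round(s['time_s'],2),s['wrist_torque'].round(2),round(s['qpos'][5]-q0[5],3))
    if d>1.4 and abs(s['wrist_torque'][2])>.35:break
S()
cv2.imwrite('pics/s2.png',cv2.resize(viewer.camera('top')[150:240,190:300],None,fx=5,fy=5,interpolation=cv2.INTER_CUBIC))
```

```text
0.3 29.0 [-0.32  0.63 -0.01] 0.296
0.65 29.43 [-0.63  0.73  0.  ] 0.647
1.0 29.85 [-0.85  0.75 -0.04] 0.997
1.35 30.27 [-1.09  0.85  0.01] 1.347
1.41 30.52 [-1.04  0.89  0.03] 1.407
1.46 30.77 [-0.96  1.14  0.03] 1.457
1.51 31.02 [-0.83  1.38  0.15] 1.507
1.56 31.27 [-0.3   1.3   0.29] 1.557
1.61 31.52 [-0.01  0.91  0.32] 1.606
1.66 31.77 [0.53 0.43 0.41] 1.657
31.77 [545.1 182.6 286.3] 35.4 [-2.2  1.7  1.2] j6 1.43
```

Torque builds from about 1.5 rad, which fits the stop. I'll release and check.

Run:
```python
from h import *
s=env.read_state();set_gripper(80)
env.move_l([*s['tool_pos'][:2],400],rate=200)
look([545,182.1,220],260,'w_m2',.32);S()
a=cv2.resize(cv2.imread('pics/w_m2.png')[100:290,200:430],None,fx=2.6,fy=2.6,interpolation=cv2.INTER_CUBIC)
cv2.imwrite('pics/z3.png',a)
```

```text
33.83 [543.3 181.6 397.8] 80.1 [ 0.6 -0.6  0.4] j6 1.55
```

View pics/z3.png

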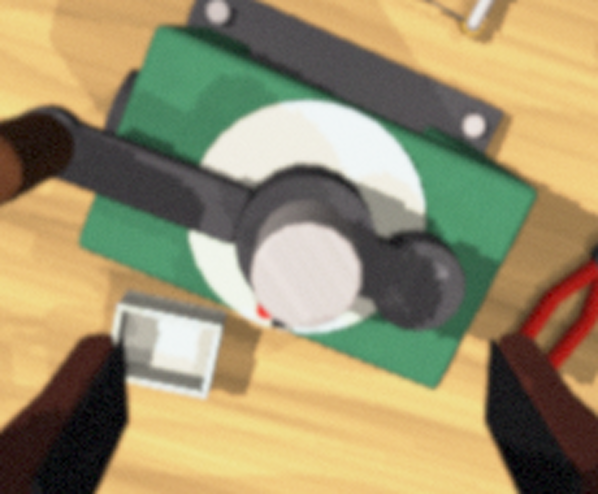

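The picture shows the red pin at (265,312) with the black pointer tip beside it at (278,322), partly hidden by the boss. The boss is at (306,275). I'll check the seat height and view the pointer from the robot's side.

Run:
```python
from h import *
f=lambda u,v,z:w('w_m2',(u+.5)/2.6-.5+200,(v+.5)/2.6-.5+100,z)
print('boss',f(306,275,240),'diam',np.linalg.norm(f(251,275,240)-f(361,275,240)))
look([520,182.1,180],260,'w_m3',.32+np.pi);S()
a=cv2.imread('pics/w_m3.png')
Tm=np.load('pics/w_m3.npy');u,v=proj('wrist',[506,186,170],Tm).astype(int);print(u,v)
cv2.imwrite('pics/z4.png',cv2.resize(a[max(0,v-60):v+60,u-75:u+75],None,fx=4.5,fy=4.5,interpolation=cv2.INTER_CUBIC))
```

```text
boss [544.7 182.2 240. ] diam 34.81680628661966
36.67 [521.7 182.6 358.3] 80.2 [0.3 0.  0.3] j6 -1.58
326 181
```

View pics/z4.png

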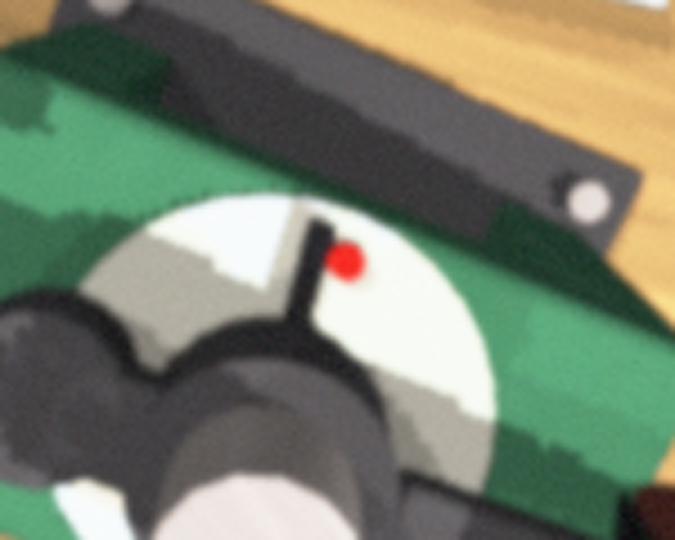

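The pointer at (315,260) is right against the red pin at (345,260). The boss is centred on the spindle, and the height at which it seated shows the crank is home. I'll hand the job in.

```bash
python3 -c "
from h import *
print(workorder.sign_off())"
```

```text
the job is handed in; nothing more can be done
None
```

The crank was drawn clear of the shelf and let go flat on the bench, then seated fully home on the spindle, wound clockwise until the pointer met the red pin, and released; I handed the job in at about 37 s of the 72 s allowed, without a final picture check that the other things on the bench had stayed put.

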